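Lock the bonsai turntable by feel

TASK

The bonsai turntable must be locked with its red-headed pin: take the pin from the wooden tool block, pass it down through both yellow eyelets of the leaning bracket until it rests on the covered index ring, and let go. Then turn the turntable by its wooden handle, either way, until the pin drops fully into one of the hidden notches and you feel the table lock; do not force it against the pin, and leave the other tools, the bottle, the blue pot and the mallet where they are.

Things in the scene. Friction and masses are not known exactly. Their poses are not given: they have to be found in the camera images.
- stand: Fixed grey round stand of the turntable, 300 mm across, 52 mm high. Origin on the turning axis at table height, z up. On its -x side a green bracket (cheeks 52 mm over their outsides) carries two yellow eyelet plates on one leaning line. A steel index ring (top 42 mm up) turns under its grey cover, which is open only at the bracket.
- ring_point (a point): Point on the bracket's leaning line at the top of the index ring, where the pin tip rests; in the stand's frame (-0.120, 0, 0.042). The ring has five hidden notches, 17 mm wide, 72 degrees apart; when one comes under the pin, the pin falls about 24 mm farther along the line, tip to 18 to 22 mm above the table. If it hangs part way, ease the table back a little.
- eye_top (a point): Centre of the upper face of the upper yellow eyelet plate (40 x 40 x 8 mm, hole 15.5 mm), 82 mm up the leaning line from ring_point. The line rises away from the turning axis along (-0.435, 0, 0.900) of the stand: 26 degrees (0.45 rad) from vertical. An equal lower plate spans 26 to 34 mm up the line.
- disc: Turning part: aluminium top (210 mm across, upper face 56 mm up) carrying a potted bonsai (to 265 mm up) and the handle, with the hidden index ring below. Origin on the turning axis at table height, z up. It turns at least 0.9 rad either way from its middle with about 3 to 5 N at the handle and stays where left. The next notch is 0.25 to 1.0 rad from the start, either way.
- handle (a point): Centre of the top of the turning handle: upright wooden grip, 22 mm in diameter, its wood from 82 to 126 mm above the table, 90 mm from the turning axis. The pot's rim is about 55 mm from its centre; a branch hangs at 200 to 230 mm over its inner side, up to 65 mm from the axis, so lean the hand outwards by 20 to 30 degrees.
- pin: Lock pin, 164 mm long, about 0.25 kg: steel rod 12 mm in diameter, tapered tip, red cylindrical head 26 mm in diameter. Origin at the tip, z along the pin to the head; the head spans z = 0.116 to 0.164. It starts upright in one of the block's three holes, tip 10 mm above the table.
- block: Fixed wooden tool block 60 x 190 x 70 mm, origin at the centre of its underside. Three upright holes 16 mm wide and 60 mm deep in a row along its y axis at y = -0.06, 0, 0.06.
- rake: Bystander: dark steel tool with a light wooden handle 20 mm in diameter, 132 mm long, upright in the block. Origin at its lower tip, z up its length.
- awl: Bystander: steel tool with a dark wooden handle 22 mm in diameter, 117 mm long, upright in the block. Origin at its lower tip, z up its length.
- spray: Bystander: white bottle with green cap, 60 mm across, 150 mm high, standing. Origin at the centre of its base.
- mallet: Bystander: hammer 200 mm long lying flat along its x axis, handle to -x. Origin at its underside.
- glazed_pot: Bystander: small blue glazed pot standing upside down, 84 mm across, 60 mm high. Origin at the centre of its underside.
There are look-alikes about, which are no part of the job. Leave any pink look-alike of the pin alone.

How it is judged (in metres and radians):
On the way, in this order (a step that is already met when the one before it is completed fails the run):
1. the pin stands released in both eyelets with its tip resting on the index ring (y of pin in the frame of stand between -0.012 and 0.012 m and x of pin in the frame of stand between -0.142 and -0.092 m and z of pin in the frame of stand between 0.034 and 0.056 m and angle between the z axis of pin and the z axis of stand, either way round below 0.65 rad and contact force between the fingers and pin below 0.1 N and linear speed of pin below 0.02 m/s), for 0.2 s.
2. the pin has dropped into a notch (y of pin in the frame of stand between -0.012 and 0.012 m and x of pin in the frame of stand between -0.142 and -0.092 m and z of pin in the frame of stand below 0.03 m and angle between the z axis of pin and the z axis of stand, either way round below 0.65 rad), for 0.2 s.
At the end, for the whole second after the job is handed in: The pin rests through both eyelets, its tip in a notch: below 28 mm above the table, within 12 mm sideways and 28 mm lengthways of the bracket line at the ring; pin and turntable still; other tools, bottle, pot and mallet within 30 mm of their starts (y of pin in the frame of stand between -0.012 and 0.012 m and x of pin in the frame of stand between -0.142 and -0.092 m and z of pin in the frame of stand below 0.028 m and angle between the z axis of pin and the z axis of stand, either way round below 0.65 rad and linear speed of pin below 0.02 m/s and angular speed of disc below 0.05 rad/s and distance of each of rake, awl, spray, mallet, glazed_pot from where it was at the start of the episode below 0.03 m); the robot touches nothing.
It fails at once if the turntable is forced against the pin (over 45 N) (contact force between pin and disc above 45 N).
It fails at once if another tool, the bottle, the blue pot or the mallet is disturbed by more than 30 mm (distance of any of rake, awl, spray, mallet, glazed_pot from where it was at the start of the episode above 0.03 m).
It also fails if it takes over 53 s, if anything falls off the work surface, if the arm or the gripper's body presses on something with over 40 N, if the wrist force passes 120 N, or if a joint passes its speed limit or range.

ROBOT

A 6-joint arm with a two-finger parallel gripper is mounted at the origin on the work surface. World frame = base frame: x ahead of the robot, y to its left, z up, the work surface at z = 0. Lengths are in m, angles in degrees, forces in N, time in s.
With the tool pointing down it reaches from about 0.4 to 0.825 m from the base axis. Payload 7 kg.
Tool frame: the origin (TCP) lies midway between the tips of the shut fingers; the grasp point (between the pads) lies 19 mm behind it; z points along the fingers, y is the line along which they close (so a half turn about z gives the same grasp; the last joint's range is limited). The gripper opens to 88 mm and grips with 3 to 60 N. Pads are 19 mm wide; open, the fingers measure 130 mm over their backs; the gripper's body (78 mm by 193 mm) begins 47 mm behind the grasp point.
Start: joints at [91.564, 20.546, 0.682, 0, -70.136, -16.507], TCP at [0.174, 0.652, 0.197] pointing down, gripper open.
Joint ranges: [-176.03, 176.03], [-82.01, 121.73], [-58.28, 71.71], [-173.87, 95.51], [-174.79, -0.11], [-173.66, 173.66]. Speed limits (degrees/s): [136.94, 136.94, 172.46, 180, 180, 180].

INTERFACE

Orientations are given as [roll, pitch, yaw] about the fixed x, y, z axes, in that order (R = Rz(yaw) Ry(pitch) Rx(roll)).
In Python, from plant import get_state, optics, order gives the robot as it stands. The module is installed in compiled form; this text tells all that it offers.
- The arm moves only by the tool send_rows, never from a script. Its argument "moves" is a list of rows, each an object with "slide": the shift along the tool's x, y, z as a fraction of full scale, a list of three; "turn": the turn about the tool's z as a fraction of full scale; "gripper": the opening, from 0 (shut) to 1 (fully open). A call has exactly 5 rows; each row is the pose to reach, as a shift and turn from the pose commanded when the call began, along the tool's axes at that moment; what a row does not reach only later rows make up. Full scale, the value 1, is 150 mm for a shift and 90 degrees for a turn. A row lasts 1/12 s, in which the tool goes at most 41.7 mm and 7.16 degrees, less where a joint would pass 70% of its speed; a pose out of reach is approached as far as the arm can. A call with a number of a shift or a turn outside -1 to 1 is refused whole. A call with a gripper value outside its range is refused whole. The fingers move at their own pace and stop on an object; "newtons" is the grip in N (left out, the last holds). Time passes only in rows, so rows that repeat a pose let the fingers close, or fill a call up. It gives the time, the measured TCP pose, the force, the opening and the grip force at its end, in the units of the state.
- get_state(): the state, without advancing time (a new reading comes with each control period).
- optics.capture(name): name is "scene" or "top"; returns a dict with "img" (400x640x3 uint8, red, green, blue), "intrinsics" (3x3 intrinsics, pixels), "origin" and "attitude" of the camera in the world. Camera axes: x right, y down, z forward; pixel columns grow to the right and rows downward; lengths in m; the calibration is good to about 2 mm. A picture is of the moment at which its call begins. There is no depth.
- order.close_job(): hands the job in; it is judged then, once.
Trained networks look in the newest picture that a camera, given by its name, has taken for a name from the list of things; names that differ only in an ending like _2 or _b are one class to them, and where a whole thing is asked for, a point or a joint stands for the part that bears it (a point fixed in the world has none). Each returns a list of dicts, best first, with "p" (0 to 1); they miss things now and then, are a little off and sometimes report something else, mostly with a low value. They report only what shows in the picture. A call takes as long as a camera call. They do not tell look-alikes from the thing itself.
- optics.look_for(camera, name): "location" ([x, y, z] in m, in world coordinates, good to about 4 mm: the middle of the surface that is visible of it).
The state is a dict: "time_s": time; "joints": joint angles; "qd": joint speeds; "joint_torque": joint torques, N m; "tcp_pos": TCP position; "eef_rot": TCP orientation; "contact_force": force on the tool from outside, world axes, zero at the start; "moment": the same for the moment, N m; "gripper_width": finger opening in m; "gripper_force": force on a finger pad.
Only numpy, scipy, OpenCV 4.12 (cv2) and the standard library are available. Lean on these libraries where they do the work, as an engineer would, in place of code of your own. Each camera call takes 0.05 s, during which the arm holds its last target. There are 200 camera calls.

## Working session

There is one attempt and no reset: what is moved stays moved. The work goes in short steps, Python scripts to look and compute and a tool call to move; the robot and the scene stay as the last step left them, time stands still between calls to the robot, and variables do not carry over. Pictures are saved under pics/ and viewed, at most 10 in all, crops included, and the job is handed in when it is done.

Besides the shell and the picture viewer there is one more tool, called after "Call:" in YAML: its name, and indented under it one key for each argument. send_rows: Moves the arm, as the interface text tells. Shift numbers are shares of 150 mm and turn numbers shares of 90 degrees, none past 1 either way. Its arguments: {"type":"object","properties":{"moves":{"type":"array"},"newtons":{"type":"number"}},"required":["moves"]}

```bash
mkdir -p pics; ls; cat > h.py <<'E'
import numpy as np, cv2
from plant import get_state, optics, order
def snap(cam,fn=None):
    c=optics.capture(cam)
    if fn: cv2.imwrite('pics/'+fn,cv2.cvtColor(c['img'],cv2.COLOR_RGB2BGR))
    return c
E
python3 - <<'E'
from h import *
for cam in('scene','top'):
    c=snap(cam,cam+'0.png'); print(cam,c['intrinsics'],c['origin'],c['attitude'])
    for n in ('stand','eye_top','handle','pin','block','rake','awl','spray','mallet','glazed_pot','disc'):
        print(n,[(np.round(d['location'],3).tolist(),round(d['p'],2)) for d in optics.look_for(cam,n)])
print(get_state())
E
```

```text
pics
scene [[365.269164    0.        318.7767318]
 [  0.        365.269164  200.0494311]
 [  0.          0.          1.       ]] [1.20052224 0.57696473 0.78399632] [-126.76023914    0.75765551  128.76617698]
stand [([0.673, -0.052, 0.056], 0.91)]
eye_top [([0.675, -0.055, 0.056], 0.97)]
handle [([0.665, -0.057, 0.109], 0.77), ([0.405, 0.364, 0.111], 0.27)]
pin [([0.503, 0.357, 0.131], 0.88), ([0.392, 0.301, 0.144], 0.8), ([0.303, 0.287, 0.135], 0.67), ([0.338, 0.203, 0.123], 0.59)]
block [([0.426, 0.38, 0.057], 0.82)]
rake [([0.404, 0.366, 0.112], 0.65)]
awl [([0.424, 0.416, 0.104], 0.45)]
spray [([0.701, 0.268, 0.09], 0.85)]
mallet [([0.322, -0.337, 0.02], 0.42)]
glazed_pot [([0.611, -0.34, 0.041], 0.68)]
disc [([0.667, -0.059, 0.108], 0.88), ([0.427, 0.417, 0.106], 0.64)]
top [[380.33963123   0.         321.17718452]
 [  0.         380.33963123 202.99267048]
 [  0.           0.           1.        ]] [ 0.42574629 -0.01121238  1.02285263] [-174.48604744    1.93696905  -90.01623377]
stand [([0.618, -0.085, 0.057], 0.79), ([0.621, -0.08, 0.192], 0.72)]
eye_top [([0.614, -0.084, 0.056]
[... 438 characters left out ...]
192], 0.61)]
{'time_s': 1.2, 'joints': array([ 9.15635706e+01,  2.05478225e+01,  6.82085704e-01, -2.35848074e-04,
       -7.01357415e+01, -1.65082591e+01]), 'qd': array([ 0.01034615,  0.03546604,  0.02743644, -0.06841106,  0.00076584,
       -0.01318894]), 'joint_torque': array([ 2.20379006e-04, -5.82388330e+01,  2.93317723e+01,  7.00254634e+00,
        1.26047689e-02,  1.42467593e-05]), 'tcp_pos': array([0.17406866, 0.65214857, 0.19714495]), 'eef_rot': array([ 1.79998520e+02, -2.07380514e-04, -1.49447686e+01]), 'contact_force': array([-0.48925516, -0.54171986, -0.75538266]), 'moment': array([-0.06296012,  0.00055664, -0.01183722]), 'gripper_force': 0.0, 'gripper_width': 0.08755965031168968}
```

View pics/scene0.png

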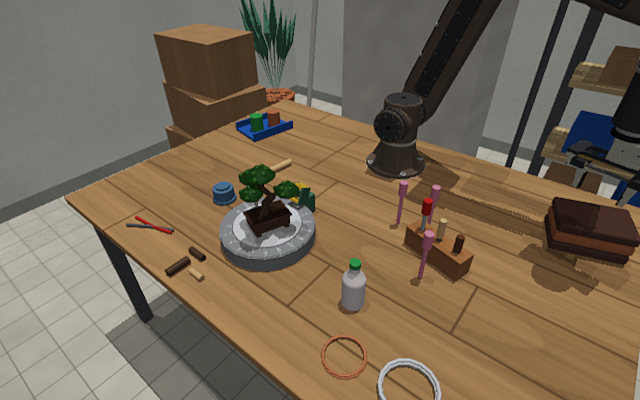

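View pics/top0.png

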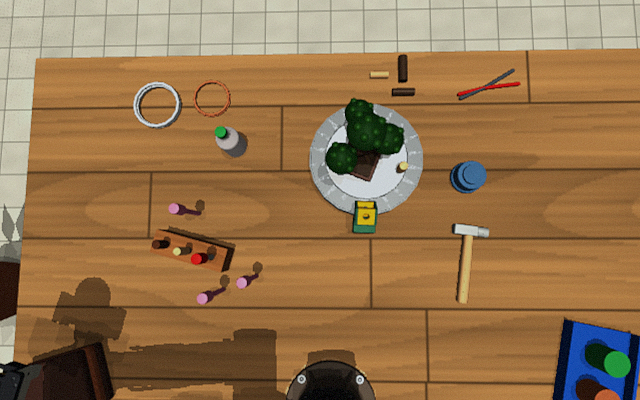

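```bash
python3 - <<'E'
import cv2,numpy as np
s=cv2.imread('pics/scene0.png');t=cv2.imread('pics/top0.png')
def cr(i,x,y,w,h):return cv2.resize(i[y:y+h,x:x+w],(400,300),interpolation=cv2.INTER_CUBIC)
cv2.imwrite('pics/c1.png',np.vstack([np.hstack([cr(s,210,160,120,90),cr(s,380,170,100,75)]),np.hstack([cr(t,300,95,140,105*1+0),cr(t,325,180,80,60)])]))
E
```

```text
(no output)
```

View pics/c1.png

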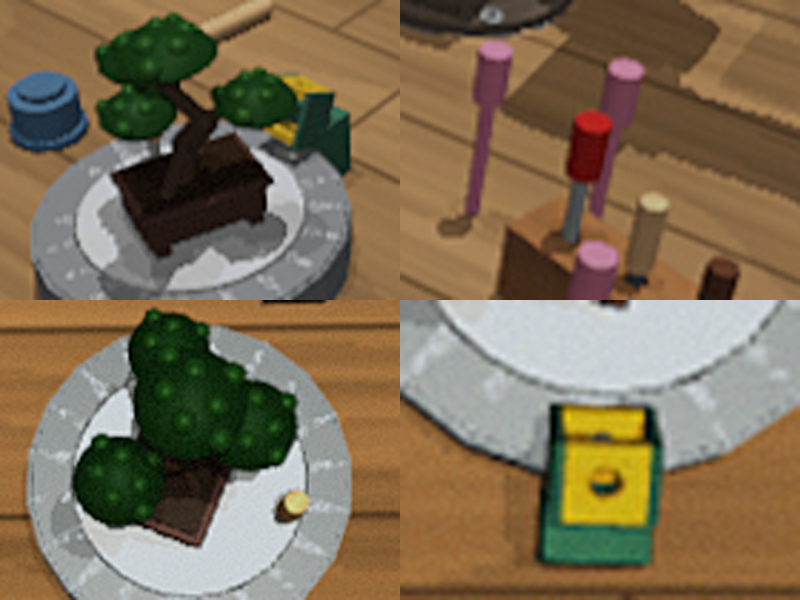

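```bash
cat >> h.py <<'E'
from scipy.spatial.transform import Rotation as R
CAM={'scene':(365.269164,318.7767318,200.0494311,[1.20052224,0.57696473,0.78399632],[-126.76023914,0.75765551,128.76617698]),
'top':(380.33963123,321.17718452,202.99267048,[0.42574629,-0.01121238,1.02285263],[-174.48604744,1.93696905,-90.01623377])}
def ray(cam,p):
    f,cx,cy,o,a=CAM[cam]
    d=R.from_euler('xyz',a,degrees=True).apply([(p[0]-cx)/f,(p[1]-cy)/f,1.]); return np.array(o),d/np.linalg.norm(d)
def atz(cam,p,z):
    o,d=ray(cam,p); return o+d*(z-o[2])/d[2]
def proj(cam,X):
    f,cx,cy,o,a=CAM[cam]
    q=R.from_euler('xyz',a,degrees=True).inv().apply(np.atleast_2d(X)-o); return np.c_[q[:,0]/q[:,2]*f+cx,q[:,1]/q[:,2]*f+cy]
def tri(p1,p2):
    A=np.zeros((3,3));b=np.zeros(3);rs=[ray('scene',p1),ray('top',p2)]
    for o,d in rs:
        M=np.eye(3)-np.outer(d,d);A+=M;b+=M@o
    X=np.linalg.solve(A,b); return X,[round(float(np.linalg.norm((np.eye(3)-np.outer(d,d))@(X-o)))*1000,1) for o,d in rs]
E
python3 - <<'E'
from h import *
s=cv2.imread('pics/scene0.png').astype(int);t=cv2.imread('pics/top0.png').astype(int)
def red(i,x0,y0,x1,y1):
    c=i[y0:y1,x0:x1]; m=(c[...,2]>90)&(c[...,1]<50)&(c[...,0]<50); y,x=np.nonzero(m); return np.array([x.mean()+x0,y.mean()+y0]),(x.min()+x0,x.max()+x0,y.min()+y0,y.max()+y0)
a=red(s,415,190,440,225);b=red(t,185,245,215,270);print(a,b,tri(a[0],b[0]))
print('head top',tri((428.2,199.5),b[0]), atz('top',b[0],.174),atz('scene',(428.2,199.5),.174))
# stand rim: grey vs. wood, fit
g=t[95:225,300:435]; sat=g.max(2)-g.min(2); m=((sat<22)&(g.max(2)>90)).astype(np.uint8)
cs,_=cv2.findContours(m,cv2.RETR_EXTERNAL,cv2.CHAIN_APPROX_NONE); c=max(cs,key=cv2.contourArea)[:,0]+[300,95]
W=np.array([atz('top',p,.052)[:2] for p in cv2.convexHull(c.astype(np.int32))[:,0]])
from scipy.optimize import least_squares
r=least_squares(lambda q:np.hypot(*(W-q[:2]).T)-.15,[.6,-.1],loss='soft_l1',f_scale=.002); C=r.x; print('stand',C,np.round(np.hypot(*(W-C).T),3))
for z in (.1158,):
    E=atz('top',(366.2,216.4),z); print('eye',E,'dist',np.hypot(*(E[:2]-C)),'yaw of +x',np.degrees(np.arctan2(*(C-E[:2])[::-1])))
H=atz('top',(404,165.7),.126);print('handle',H,np.hypot(*(H[:2]-C)))
# block top corners check
E
```

```text
(array([428.02222222, 201.08888889]), (np.int64(424), np.int64(432), np.int64(198), np.int64(215))) (array([195.98969072, 258.5257732 ]), (np.int64(191), np.int64(201), np.int64(253), np.int64(264))) (array([0.38360108, 0.29922716, 0.17063309]), [0.3, 0.3])
head top (array([0.38348296, 0.29811406, 0.17538873]), [1.0, 1.0]) [0.38393531 0.29770811 0.174     ] [0.38068809 0.29813211 0.174     ]
stand [ 0.63524441 -0.09131434] [0.148 0.147 0.148 0.147 0.147 0.148 0.147 0.148 0.148 0.149 0.149 0.148
 0.147 0.147 0.146 0.147 0.147 0.146 0.146 0.147 0.147 0.147 0.146 0.146
 0.146 0.146 0.146 0.145 0.145 0.145 0.145 0.144 0.145 0.145 0.144 0.145
 0.146 0.145 0.146 0.147 0.146]
eye [ 0.48093417 -0.08775126  0.1158    ] dist 0.1543513726957359 yaw of +x -1.3227450607128834
handle [ 0.60067527 -0.1777688   0.126     ] 0.09310960461727731
```

```bash
cat >> h.py <<'E'
def go(x,y,z,yaw):
    s=get_state(); p=s['tcp_pos']; e=R.from_euler('xyz',s['eef_rot'],degrees=True)
    d=e.inv().apply(np.array([x,y,z])-p)/.15; t=((s['eef_rot'][2]-yaw+180)%360-180)/90
    print('slide',np.round(d,3),'turn',round(float(t),3),'t',s['time_s'],'pos',np.round(p,4),'rot',np.round(s['eef_rot'],2),'F',np.round(s['contact_force'],1),'w',s['gripper_width'],'gf',s['gripper_force'])
E
python3 -c "
from h import *
go(.3835,.299,.21,-109.3)"
```

```text
slide [ 1.956  1.915 -0.086] turn 1.048 t 1.2 pos [0.1741 0.6521 0.1971] rot [180.    -0.   -14.94] F [-0.5 -0.5 -0.8] w 0.08755965031168968 gf 0.0
```

Call:
send_rows:
  moves:
    - {"slide": [0.18, 0.18, -0.05], "turn": 0.08, "gripper": 0.55}
    - {"slide": [0.37, 0.36, -0.09], "turn": 0.16, "gripper": 0.55}
    - {"slide": [0.55, 0.54, -0.09], "turn": 0.24, "gripper": 0.55}
    - {"slide": [0.74, 0.72, -0.09], "turn": 0.32, "gripper": 0.55}
    - {"slide": [0.92, 0.9, -0.09], "turn": 0.39, "gripper": 0.55}

```text
time_s: 1.62
tcp_pos: [0.2733, 0.4845, 0.2109]
eef_rot: [-180.0, 0.0, -50.4]
contact_force: [0.5, -0.0, 0.3]
gripper_width: 0.06
gripper_force: 0.0
```

```bash
python3 -c "
from h import *
go(.3835,.299,.21,-109.3)"
```

```text
slide [1.421 0.223 0.005] turn 0.655 t 1.6167 pos [0.2733 0.4845 0.2109] rot [-1.7997e+02  1.0000e-02 -5.0380e+01] F [ 0.5 -0.   0.3] w 0.05999089284891573 gf 0.0
```

Call:
send_rows:
  moves:
    - {"slide": [0.24, 0.04, 0], "turn": 0.07, "gripper": 0.52}
    - {"slide": [0.48, 0.08, 0], "turn": 0.14, "gripper": 0.52}
    - {"slide": [0.7, 0.11, 0], "turn": 0.21, "gripper": 0.52}
    - {"slide": [0.85, 0.13, 0], "turn": 0.28, "gripper": 0.52}
    - {"slide": [1.0, 0.15, 0], "turn": 0.35, "gripper": 0.52}

```text
time_s: 2.03
tcp_pos: [0.3524, 0.3552, 0.2111]
eef_rot: [-180.0, 0.0, -81.9]
contact_force: [0.2, 0.1, 0.8]
gripper_width: 0.0457
gripper_force: 0.0
```

```bash
python3 -c "
from h import *
go(.3835,.299,.21,-109.3)"
```

```text
slide [ 0.4   -0.153  0.007] turn 0.305 t 2.0333 pos [0.3524 0.3552 0.2111] rot [-1.7997e+02  5.0000e-02 -8.1890e+01] F [0.2 0.1 0.8] w 0.04568003233157489 gf 0.0
```

Call:
send_rows:
  moves:
    - {"slide": [0.2, -0.08, 0], "turn": 0.07, "gripper": 0.52}
    - {"slide": [0.4, -0.153, 0], "turn": 0.14, "gripper": 0.52}
    - {"slide": [0.4, -0.153, 0], "turn": 0.21, "gripper": 0.52}
    - {"slide": [0.4, -0.153, 0], "turn": 0.28, "gripper": 0.52}
    - {"slide": [0.4, -0.153, 0.01], "turn": 0.305, "gripper": 0.52}

```text
time_s: 2.45
tcp_pos: [0.3837, 0.3002, 0.2097]
eef_rot: [-180.0, 0.1, -109.4]
contact_force: [-0.3, 0.3, 0.2]
gripper_width: 0.0461
gripper_force: 0.0
```

```bash
python3 -c "
from h import *
go(.3835,.299,.131,-109.3)
t=snap('top','top1.png')['img'];s=snap('scene')['img']
def cr(i,x,y,w,h):return cv2.resize(i[y:y+h,x:x+w],(400,400),interpolation=cv2.INTER_CUBIC)[...,::-1]
cv2.imwrite('pics/c2.png',np.hstack([cr(t,150,210,100,100),cr(s,380,130,100,100)]))"
```

```text
slide [ 0.009 -0.001  0.525] turn -0.002 t 2.45 pos [0.3837 0.3002 0.2097] rot [-1.7998e+02  7.0000e-02 -1.0944e+02] F [-0.3  0.3  0.2] w 0.0461216336678135 gf 0.0
```

View pics/c2.png

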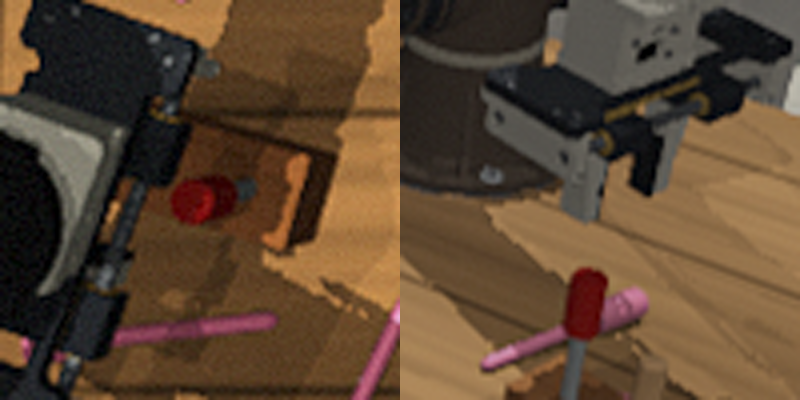

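```bash
python3 -c "
from h import *
t=np.array([.3837,.3002,.2097]);e=R.from_euler('xyz',[180,0,-109.4],degrees=True)
for d in ([0,0,0],[0,.023,0],[0,-.023,0],[0,.023,-.019],[0,-.023,-.019],[0,0,.0357],[0,0,.08]):
    X=t+e.apply(d); print(d,(proj('scene',X)[0]-[380,130])*4+[400,0],(proj('top',X)[0]-[150,210])*4)
"
```

```text
[0, 0, 0] [602.43029871 238.97733803] [155.28682177 197.81834763]
[0, 0.023, 0] [626.70025228 228.46086487] [139.83007191 238.75813356]
[0, -0.023, 0] [577.68701383 249.69891155] [170.6744221  157.06171583]
[0, 0.023, -0.019] [631.75276752 205.37099018] [125.63985463 241.61067524]
[0, -0.023, -0.019] [582.26439482 226.40251914] [157.27950651 157.96683199]
[0, 0, 0.0357] [593.66674437 281.14645516] [179.54190282 194.52164836]
[0, 0, 0.08] [583.29349676 331.06121314] [206.9634158  190.79457435]
```

Call:
send_rows:
  moves:
    - {"slide": [0, 0, 0.12], "turn": 0, "gripper": 0.52}
    - {"slide": [0, 0, 0.25], "turn": 0, "gripper": 0.52}
    - {"slide": [0, 0, 0.35], "turn": 0, "gripper": 0.52}
    - {"slide": [0, 0, 0.45], "turn": 0, "gripper": 0.52}
    - {"slide": [0.0, 0, 0.52], "turn": 0, "gripper": 0.52}

```text
time_s: 2.97
tcp_pos: [0.3827, 0.3004, 0.1299]
eef_rot: [180.0, -0.1, -108.9]
contact_force: [1.0, 0.5, -0.1]
gripper_width: 0.0451
gripper_force: 0.0
```

```bash
python3 -c "
from h import *
go(.3835,.299,.131,-109.3)
t=snap('top','top1.png')['img'];s=snap('scene')['img']
def cr(i,x,y,w,h):return cv2.resize(i[y:y+h,x:x+w],(400,400),interpolation=cv2.INTER_CUBIC)[...,::-1]
cv2.imwrite('pics/c3.png',np.hstack([cr(t,150,210,100,100),cr(s,380,150,100,100)]))"
```

```text
slide [ 0.007 -0.008 -0.007] turn 0.005 t 2.9667 pos [0.3827 0.3004 0.1299] rot [ 1.7998e+02 -6.0000e-02 -1.0885e+02] F [ 1.   0.5 -0.1] w 0.04514152189732071 gf 0.0
```

View pics/c3.png

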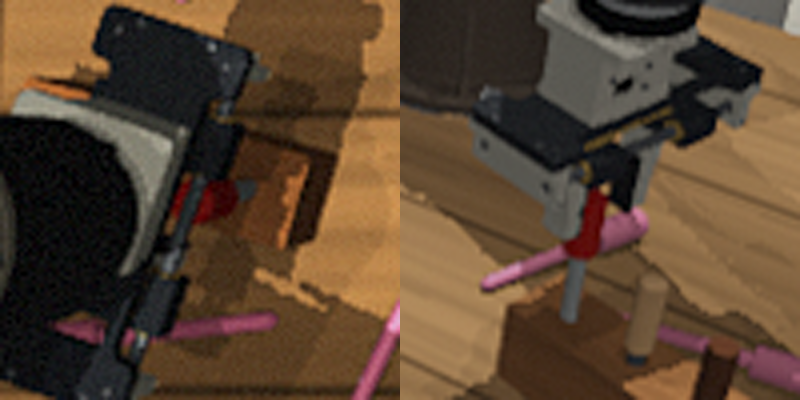

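Call:
send_rows:
  moves:
    - {"slide": [0, 0, 0], "turn": 0, "gripper": 0.2}
    - {"slide": [0, 0, 0], "turn": 0, "gripper": 0.2}
    - {"slide": [0, 0, 0], "turn": 0, "gripper": 0.2}
    - {"slide": [0, 0, 0], "turn": 0, "gripper": 0.2}
    - {"slide": [0, 0, -0.02], "turn": 0, "gripper": 0.2}
  newtons: 25

```text
time_s: 3.48
tcp_pos: [0.383, 0.3006, 0.1341]
eef_rot: [180.0, -0.0, -109.0]
contact_force: [0.3, -0.6, -2.3]
gripper_width: 0.0251
gripper_force: 25.0
```

Call:
send_rows:
  moves:
    - {"slide": [0, 0, -0.08], "turn": 0, "gripper": 0.2}
    - {"slide": [0, 0, -0.16], "turn": 0, "gripper": 0.2}
    - {"slide": [0, 0, -0.24], "turn": 0, "gripper": 0.2}
    - {"slide": [0, 0, -0.295], "turn": 0, "gripper": 0.2}
    - {"slide": [0, 0, -0.295], "turn": 0, "gripper": 0.2}
  newtons: 12

```text
time_s: 3.9
tcp_pos: [0.3837, 0.3015, 0.1802]
eef_rot: [-180.0, 0.2, -109.0]
contact_force: [0.6, 0.3, -2.8]
gripper_width: 0.0253
gripper_force: 12.0
```

Call:
send_rows:
  moves:
    - {"slide": [0.117, 0, 0.006], "turn": 0, "gripper": 0.2}
    - {"slide": [0.22, 0, 0.025], "turn": 0, "gripper": 0.2}
    - {"slide": [0.32, 0, 0.057], "turn": 0, "gripper": 0.2}
    - {"slide": [0.4, 0, 0.093], "turn": 0, "gripper": 0.2}
    - {"slide": [0.4, 0, 0.093], "turn": 0, "gripper": 0.2}

```text
time_s: 4.32
tcp_pos: [0.3623, 0.2417, 0.1632]
eef_rot: [179.9, -0.1, -109.0]
contact_force: [0.4, -0.7, -3.0]
gripper_width: 0.0255
gripper_force: 12.0
```

```bash
python3 -c "
from h import *
go(.3835,.299,.131,-109.3)
t=snap('top')['img'];s=snap('scene')['img']
def cr(i,x,y,w,h):return cv2.resize(i[y:y+h,x:x+w],(400,400),interpolation=cv2.INTER_CUBIC)[...,::-1]
cv2.imwrite('pics/c4.png',np.hstack([cr(t,160,210,100,100),cr(s,380,150,100,100)]))"
```

```text
slide [-0.407 -0.009  0.214] turn 0.003 t 4.3167 pos [0.3623 0.2417 0.1632] rot [ 1.7993e+02 -9.0000e-02 -1.0905e+02] F [ 0.4 -0.7 -3. ] w 0.025452150606602716 gf 12.015391141176224
```

View pics/c4.png

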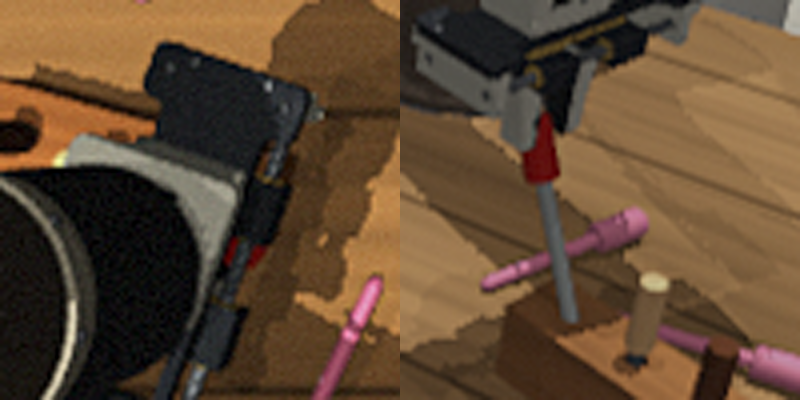

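Call:
send_rows:
  moves:
    - {"slide": [0.06, 0, -0.12], "turn": 0, "gripper": 0.2}
    - {"slide": [0.12, 0, -0.24], "turn": 0, "gripper": 0.2}
    - {"slide": [0.2, 0, -0.4], "turn": 0.07, "gripper": 0.2}
    - {"slide": [0.4, 0, -0.55], "turn": 0.14, "gripper": 0.2}
    - {"slide": [0.6, 0, -0.57], "turn": 0.21, "gripper": 0.2}
  newtons: 30

```text
time_s: 4.83
tcp_pos: [0.336, 0.1602, 0.2536]
eef_rot: [-179.9, 0.2, -128.1]
contact_force: [1.3, -0.3, -1.6]
gripper_width: 0.0247
gripper_force: 30.0
```

```bash
python3 -c "
from h import *
go(.4151,-.0863,.25,-181.3)"
```

```text
slide [ 0.967 -1.43   0.022] turn 0.591 t 4.8333 pos [0.336  0.1602 0.2536] rot [-179.92    0.24 -128.12] F [ 1.3 -0.3 -1.6] w 0.024710643318096907 gf 29.981569647789
```

Call:
send_rows:
  moves:
    - {"slide": [0.05, -0.2, 0], "turn": 0.07, "gripper": 0.2}
    - {"slide": [0.1, -0.4, 0], "turn": 0.14, "gripper": 0.2}
    - {"slide": [0.15, -0.6, 0], "turn": 0.21, "gripper": 0.2}
    - {"slide": [0.2, -0.8, 0], "turn": 0.28, "gripper": 0.2}
    - {"slide": [0.24, -0.98, 0], "turn": 0.35, "gripper": 0.2}

```text
time_s: 5.25
tcp_pos: [0.4295, 0.0391, 0.2502]
eef_rot: [180.0, 0.0, -159.7]
contact_force: [0.1, 1.5, -1.5]
gripper_width: 0.0249
gripper_force: 30.0
```

```bash
python3 -c "
from h import *
go(.4151,-.0863,.25,-181.3)"
```

```text
slide [ 0.38  -0.751  0.001] turn 0.24 t 5.25 pos [0.4295 0.0391 0.2502] rot [ 1.8000e+02  2.0000e-02 -1.5969e+02] F [ 0.1  1.5 -1.5] w 0.024864962833341053 gf 29.990776777267456
```

Call:
send_rows:
  moves:
    - {"slide": [0.1, -0.2, 0], "turn": 0.07, "gripper": 0.2}
    - {"slide": [0.2, -0.4, 0], "turn": 0.14, "gripper": 0.2}
    - {"slide": [0.3, -0.6, 0], "turn": 0.2, "gripper": 0.2}
    - {"slide": [0.38, -0.75, 0], "turn": 0.24, "gripper": 0.2}
    - {"slide": [0.38, -0.75, 0], "turn": 0.24, "gripper": 0.2}

```text
time_s: 5.67
tcp_pos: [0.414, -0.0882, 0.2498]
eef_rot: [-179.9, -0.1, 178.6]
contact_force: [-0.4, -0.6, -3.2]
gripper_width: 0.0246
gripper_force: 30.0
```

```bash
python3 -c "
from h import *
go(.4151,-.0863,.2318,-181.3)
t=snap('top','top5.png')['img'];s=snap('scene','scene5.png')['img']
print([(np.round(d['location'],3).tolist(),round(d['p'],2)) for c in ('scene','top') for d in optics.look_for(c,'pin')])
def cr(i,x,y,w,h):return cv2.resize(i[y:y+h,x:x+w],(400,400),interpolation=cv2.INTER_CUBIC)[...,::-1]
cv2.imwrite('pics/c5.png',np.hstack([cr(t,320,170,100,100),cr(s,260,120,100,100)]))"
```

```text
slide [-0.007  0.013  0.12 ] turn -0.001 t 5.6667 pos [ 0.414  -0.0882  0.2498] rot [-1.7994e+02 -8.0000e-02  1.7861e+02] F [-0.4 -0.6 -3.2] w 0.024607101055087958 gf 29.995476007461548
[([0.434, -0.083, 0.23], 0.77), ([0.223, 0.252, 0.012], 0.57), ([0.291, 0.428, 0.018], 0.53), ([0.603, 0.417, 0.015], 0.62)]
```

View pics/c5.png

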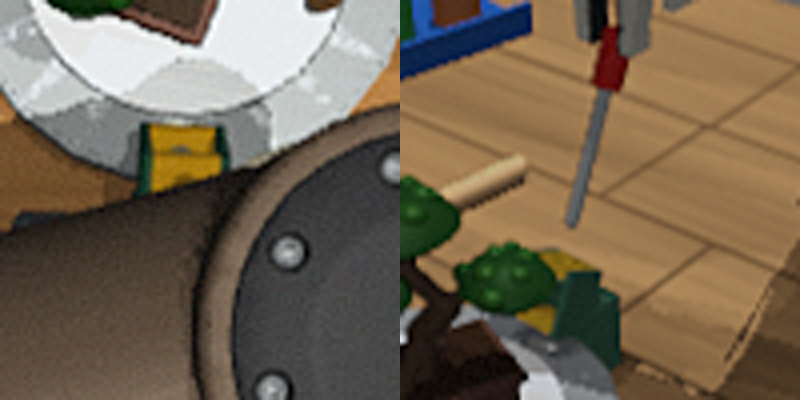

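```bash
python3 -c "
from h import *
g=np.array([.414,-.0882,.2688]); e=np.radians(-1.3)
for th in (22,24,26,28,30):
  t=np.radians(th);u=np.array([-np.sin(t)*np.cos(e),-np.sin(t)*np.sin(e),np.cos(t)])
  print(th,[np.round(proj('scene',g-L*u)[0],1).tolist() for L in (.024,.028,.135,.14,.145)])
E=np.array([.4803,-.0878,.1158]);u=np.array([-.4349,.0099,.9]);x=np.array([.9,-.02,.435]);y=np.array([.0227,1,0])
for a,b in ((0,0),(1,1),(1,-1),(-1,-1),(-1,1)): P=E+.02*a*x+.02*b*y; print(a,b,proj('scene',P)[0],proj('top',P)[0])
o,d=ray('scene',(303,176.3)); print('tip on y=-.0885 plane',o+d*((-.0885-o[1])/d[1]))
o,d=ray('scene',(311.5,142.5)); print('headbottom',o+d*((-.0885-o[1])/d[1]))
"
```

```text
22 [[310.8, 142.0], [310.5, 143.3], [303.2, 175.4], [302.9, 176.8], [302.5, 178.3]]
24 [[310.7, 142.0], [310.4, 143.3], [302.3, 175.5], [301.9, 176.9], [301.5, 178.4]]
26 [[310.5, 142.0], [310.2, 143.3], [301.3, 175.5], [300.9, 177.0], [300.5, 178.5]]
28 [[310.3, 142.0], [310.0, 143.2], [300.4, 175.5], [300.0, 177.0], [299.6, 178.5]]
30 [[310.2, 142.0], [309.8, 143.2], [299.5, 175.5], [299.1, 176.9], [298.6, 178.4]]
0 0 [300.71991454 184.87025864] [366.2236593  216.66613952]
1 1 [301.44509173 187.34559863] [358.11946946 208.66347351]
1 -1 [292.25886651 182.89230176] [375.12268444 208.99574981]
-1 -1 [300.02660621 182.50370072] [374.2171668  224.55950973]
-1 1 [309.09958148 186.82919088] [357.47390533 224.20786703]
tip on y=-.0885 plane [ 0.4666288  -0.0885      0.14154048]
headbottom [ 0.41970519 -0.0885      0.24351504]
```

Call:
send_rows:
  moves:
    - {"slide": [-0.027, 0.012, 0.075], "turn": 0, "gripper": 0.2}
    - {"slide": [-0.054, 0.012, 0.149], "turn": 0, "gripper": 0.2}
    - {"slide": [-0.054, 0.012, 0.149], "turn": 0, "gripper": 0.2}
    - {"slide": [-0.072, 0.012, 0.185], "turn": 0, "gripper": 0.2}
    - {"slide": [-0.089, 0.012, 0.221], "turn": 0, "gripper": 0.2}
  newtons: 15

```text
time_s: 6.28
tcp_pos: [0.4287, -0.083, 0.2172]
eef_rot: [-180.0, 0.1, 179.1]
contact_force: [0.2, -1.1, -1.7]
gripper_width: 0.0254
gripper_force: 15.0
```

```bash
python3 -c "
from h import *
go(.4151,-.0863,.2318,-181.3)
s=snap('scene','scene6.png')['img']
def cr(i,x,y,w,h):return cv2.resize(i[y:y+h,x:x+w],(600,600),interpolation=cv2.INTER_CUBIC)[...,::-1]
cv2.imwrite('pics/c6.png',cr(s,270,130,75,75))"
```

```text
slide [ 0.09  -0.024 -0.097] turn 0.004 t 6.2833 pos [ 0.4287 -0.083   0.2172] rot [-1.800e+02  7.000e-02  1.791e+02] F [ 0.2 -1.1 -1.7] w 0.025385094166254778 gf 14.997940063476562
```

```bash
cat > chain.py <<'E'
import json,numpy as np
def run(p,yaw,L):
    for x,y,z,t in L:
        c,s=np.cos(np.radians(yaw)),np.sin(np.radians(yaw))
        p=p+.15*np.array([x*c+y*s,x*s-y*c,-z]); yaw-=90*t
    return p,yaw
L=[(.92,.9,-.09,.39),(1,.15,0,.35),(.4,-.153,.01,.305),(0,0,.52,0),(0,0,-.02,0),(0,0,-.295,0),(.4,0,.093,0),(.6,0,-.57,.21),(.24,-.98,0,.35),(.38,-.75,0,.24),(-.089,.012,.221,0)]
if __name__=='__main__':
    for i in range(1,len(L)+1): p,y=run(np.array([.174,.652,.197]),-14.943,L[:i]); print(np.round(p,4),round(y,2))
E
python3 chain.py
python3 -c "
from h import *
print(np.array([get_state()['tcp_pos'] for _ in range(3)]),get_state()['joints'])
for i in range(3): snap('top'); print(get_state()['tcp_pos'],get_state()['eef_rot'])"
```

```text
[0.2725 0.486  0.2105] -50.04
[0.3516 0.3566 0.2105] -81.54
[0.3831 0.3006 0.209 ] -108.99
[0.3831 0.3006 0.131 ] -108.99
[0.3831 0.3006 0.134 ] -108.99
[0.3831 0.3006 0.1783] -108.99
[0.3636 0.2438 0.1643] -108.99
[0.3343 0.1587 0.2498] -127.89
[0.4282 0.0401 0.2498] -159.39
[ 0.4145 -0.0853  0.2498] -180.99
[ 0.4278 -0.0837  0.2166] -180.99
[[ 0.42835431 -0.08305467  0.21587527]
 [ 0.42835431 -0.08305467  0.21587527]
 [ 0.42835431 -0.08305467  0.21587527]] [ 1.50958471e+01 -3.50461800e+00 -2.58069979e+01 -8.07962496e-03
 -6.77246634e+01 -1.06024975e+02]
[ 0.42800337 -0.08325462  0.21623946] [-1.79989800e+02 -5.10315162e-02  1.79049888e+02]
[ 0.42796698 -0.08339328  0.21664219] [-1.79988057e+02 -3.17737303e-02  1.79036716e+02]
[ 0.42803065 -0.08347955  0.21696886] [-1.79992537e+02 -5.91003479e-04  1.79027708e+02]
```

View pics/c6.png

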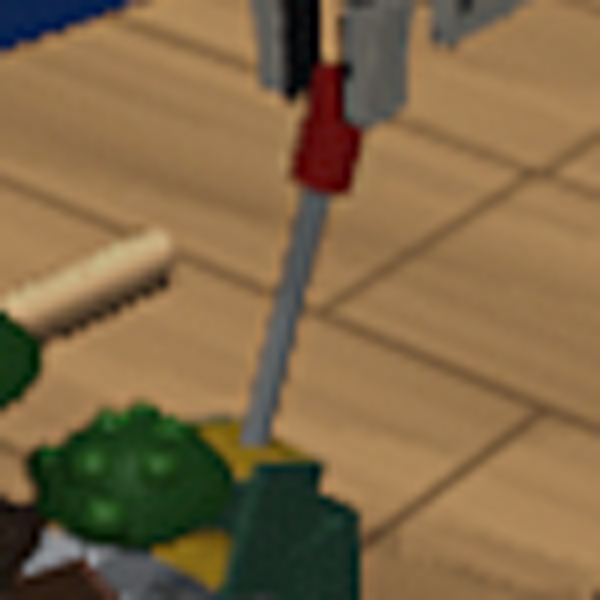

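Call:
send_rows:
  moves:
    - {"slide": [0, -0.008, 0], "turn": 0, "gripper": 0.2}
    - {"slide": [0, -0.017, 0], "turn": 0, "gripper": 0.2}
    - {"slide": [-0.01, -0.017, 0.02], "turn": 0, "gripper": 0.2}
    - {"slide": [-0.02, -0.017, 0.04], "turn": 0, "gripper": 0.2}
    - {"slide": [-0.029, -0.017, 0.06], "turn": 0, "gripper": 0.2}

```text
time_s: 6.9
tcp_pos: [0.4323, -0.0863, 0.2076]
eef_rot: [180.0, 0.0, 179.0]
contact_force: [-0.1, 0.3, -2.1]
gripper_width: 0.0254
gripper_force: 15.0
```

Call:
send_rows:
  moves:
    - {"slide": [-0.012, 0, 0.024], "turn": 0, "gripper": 0.2}
    - {"slide": [-0.023, 0, 0.048], "turn": 0, "gripper": 0.2}
    - {"slide": [-0.035, 0, 0.072], "turn": 0, "gripper": 0.2}
    - {"slide": [-0.046, 0, 0.096], "turn": 0, "gripper": 0.2}
    - {"slide": [-0.058, 0, 0.12], "turn": 0, "gripper": 0.2}

```text
time_s: 7.32
tcp_pos: [0.441, -0.0864, 0.1893]
eef_rot: [-180.0, -0.0, 179.0]
contact_force: [0.7, 0.0, -2.8]
gripper_width: 0.0254
gripper_force: 15.0
```

Call:
send_rows:
  moves:
    - {"slide": [-0.012, 0, 0.024], "turn": 0, "gripper": 0.2}
    - {"slide": [-0.023, 0, 0.048], "turn": 0, "gripper": 0.2}
    - {"slide": [-0.035, 0, 0.072], "turn": 0, "gripper": 0.2}
    - {"slide": [-0.046, 0, 0.096], "turn": 0, "gripper": 0.2}
    - {"slide": [-0.058, 0, 0.12], "turn": 0, "gripper": 0.2}

```text
time_s: 7.73
tcp_pos: [0.4498, -0.0865, 0.1715]
eef_rot: [-180.0, 0.0, 179.0]
contact_force: [0.5, 0.9, -4.0]
gripper_width: 0.025
gripper_force: 15.0
```

Call:
send_rows:
  moves:
    - {"slide": [-0.01, 0, 0.021], "turn": 0, "gripper": 0.2}
    - {"slide": [-0.02, 0, 0.042], "turn": 0, "gripper": 0.2}
    - {"slide": [-0.03, 0, 0.063], "turn": 0, "gripper": 0.2}
    - {"slide": [-0.04, 0, 0.084], "turn": 0, "gripper": 0.2}
    - {"slide": [-0.05, 0, 0.104], "turn": 0, "gripper": 0.2}

```text
time_s: 8.15
tcp_pos: [0.4572, -0.0867, 0.1559]
eef_rot: [-180.0, -0.0, 179.0]
contact_force: [-0.3, 0.2, -3.2]
gripper_width: 0.0253
gripper_force: 15.0
```

```bash
python3 -c "
from h import *
s=snap('scene','scene7.png')['img']
def cr(i,x,y,w,h):return cv2.resize(i[y:y+h,x:x+w],(480,480),interpolation=cv2.INTER_CUBIC)[...,::-1]
cv2.imwrite('pics/c7.png',cr(s,270,140,80,80))"
```

```text
(no output)
```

View pics/c7.png

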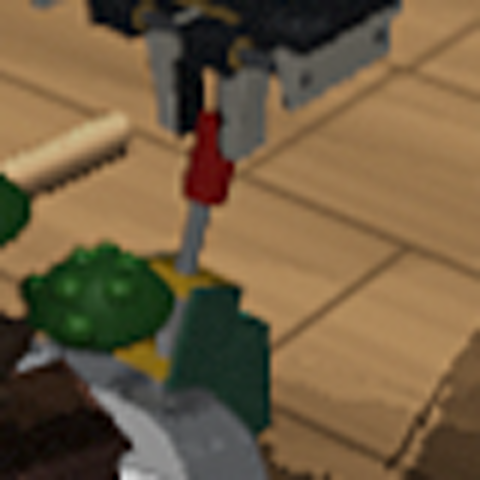

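Call:
send_rows:
  moves:
    - {"slide": [-0.009, 0, 0.018], "turn": 0, "gripper": 0.2}
    - {"slide": [-0.018, 0, 0.036], "turn": 0, "gripper": 0.2}
    - {"slide": [-0.022, 0, 0.044], "turn": 0, "gripper": 0.2}
    - {"slide": [-0.022, 0, 0.044], "turn": 0, "gripper": 0.2}
    - {"slide": [-0.022, 0, 0.044], "turn": 0, "gripper": 0.2}

```text
time_s: 8.62
tcp_pos: [0.4602, -0.0874, 0.1512]
eef_rot: [-179.9, 0.0, 179.0]
contact_force: [-8.5, -0.7, 12.8]
gripper_width: 0.0257
gripper_force: 15.0
```

Contact with the ring (12.8 N up). Release.

Call:
send_rows:
  moves:
    - {"slide": [0, 0, 0], "turn": 0, "gripper": 0.5}
    - {"slide": [0, 0, 0], "turn": 0, "gripper": 0.5}
    - {"slide": [0, 0, 0], "turn": 0, "gripper": 0.5}
    - {"slide": [0, 0, 0], "turn": 0, "gripper": 0.5}
    - {"slide": [0, 0, 0], "turn": 0, "gripper": 0.5}

```text
time_s: 9.03
tcp_pos: [0.4605, -0.0867, 0.1496]
eef_rot: [-180.0, 0.0, 179.0]
contact_force: [1.1, 0.3, -1.0]
gripper_width: 0.0435
gripper_force: 0.0
```

Call:
send_rows:
  moves:
    - {"slide": [0, 0, -0.1], "turn": 0, "gripper": 0.6}
    - {"slide": [0, 0, -0.25], "turn": 0, "gripper": 0.6}
    - {"slide": [0, 0, -0.45], "turn": 0, "gripper": 0.6}
    - {"slide": [0, 0, -0.6], "turn": 0, "gripper": 0.6}
    - {"slide": [0, 0, -0.7], "turn": 0, "gripper": 0.6}

```text
time_s: 9.45
tcp_pos: [0.4613, -0.0868, 0.2572]
eef_rot: [-180.0, 0.2, 179.0]
contact_force: [0.6, 0.2, 0.8]
gripper_width: 0.0527
gripper_force: 0.0
```

```bash
python3 -c "
from h import *
s=snap('scene','scene8.png')['img'].astype(int)
print([(np.round(d['location'],3).tolist(),round(d['p'],2)) for d in optics.look_for('scene','pin')])
c=s[130:200,280:340]; m=(c[...,0]>80)&(c[...,1]<50)&(c[...,2]<50); y,x=np.nonzero(m); print(len(x),x.mean()+280,y.mean()+130,y.min()+130,y.max()+130)
C=np.array([.6352,-.0913]);ex=np.array([.9997,-.0227])
for zt in (.042,.02):
  sft=(zt-.042)/.9
  r=np.array([*(C-.12*ex),.042]);u=np.array([-.4349,.0099,.9]); print([proj('scene',r+(sft+k)*u)[0] for k in (.116,.164)])
go(.5,-.3,.25,0)
"
```

```text
[([0.618, 0.424, 0.019], 0.86), ([0.668, -0.054, 0.107], 0.71), ([0.466, -0.082, 0.152], 0.69), ([0.293, 0.422, 0.018], 0.66), ([0.225, 0.249, 0.014], 0.47)]
102 306.53921568627453 167.921568627451 161 175
[array([303.56731675, 174.89424688]), array([307.44137878, 160.67667744])]
[array([301.62756968, 182.01299936]), array([305.45757501, 167.95711531])]
slide [-0.277 -1.418  0.05 ] turn 1.989 t 9.55 pos [ 0.462  -0.0867  0.2574] rot [179.98   0.29 179.03] F [ 0.5  0.3 -0.6] w 0.052154838405061854 gf 0.0
```

```bash
cat >> chain.py <<'E'
L+=[(-.029,-.017,.06,0),(-.058,0,.12,0),(-.058,0,.12,0),(-.05,0,.104,0),(-.022,0,.044,0),(0,0,-.7,0)]
def cmd():
    return run(np.array([.174,.652,.197]),-14.943,L)
def to(x,y,z,yw):
    p,yaw=cmd(); c,s=np.cos(np.radians(yaw)),np.sin(np.radians(yaw)); d=np.array([x,y,z])-p
    print('cmd',p.round(4),round(yaw,2),'slide',(np.array([d[0]*c+d[1]*s,d[0]*s-d[1]*c,-d[2]])/.15).round(3),'turn',round(((yaw-yw+180)%360-180)/90,3))
def rim(phi,r=.104): # phi handle angle deg
    return .6352+r*np.cos(np.radians(phi)),-.0913+r*np.sin(np.radians(phi))
E
python3 -c "
from chain import *
print(rim(-111.7));to(*rim(-111.7),.25,-111.7)"
```

```text
(np.float64(0.5967463372435218), np.float64(-0.18792978743954186))
cmd [ 0.4603 -0.0869  0.2544] -180.99 slide [-0.921 -0.658  0.03 ] turn -0.77
```

Call:
send_rows:
  moves:
    - {"slide": [-0.2, -0.14, 0], "turn": -0.07, "gripper": 0.5}
    - {"slide": [-0.4, -0.28, 0], "turn": -0.14, "gripper": 0.5}
    - {"slide": [-0.6, -0.42, 0], "turn": -0.21, "gripper": 0.5}
    - {"slide": [-0.8, -0.56, 0], "turn": -0.28, "gripper": 0.5}
    - {"slide": [-0.92, -0.66, 0], "turn": -0.35, "gripper": 0.5}

```text
time_s: 9.97
tcp_pos: [0.5985, -0.1897, 0.2525]
eef_rot: [179.9, -0.1, -149.2]
contact_force: [0.4, -0.5, 0.4]
gripper_width: 0.0438
gripper_force: 0.0
```

Call:
send_rows:
  moves:
    - {"slide": [0, 0, 0], "turn": -0.07, "gripper": 0.5}
    - {"slide": [0, 0, 0], "turn": -0.14, "gripper": 0.5}
    - {"slide": [0, 0, 0], "turn": -0.21, "gripper": 0.5}
    - {"slide": [0, 0, 0], "turn": -0.28, "gripper": 0.5}
    - {"slide": [0, 0, 0], "turn": -0.35, "gripper": 0.5}

```text
time_s: 10.38
tcp_pos: [0.5964, -0.1881, 0.2531]
eef_rot: [179.9, -0.0, -117.7]
contact_force: [-0.4, 0.8, 0.7]
gripper_width: 0.044
gripper_force: 0.0
```

```bash
cat >> chain.py <<'E'
L+=[(-.92,-.66,0,-.35),(0,0,0,-.35)]
E
python3 -c "
from chain import *
to(*rim(-111.7),.095,-111.7)"
```

```text
cmd [ 0.5966 -0.1882  0.2544] -117.99 slide [-0.002  0.     1.063] turn -0.07
```

Call:
send_rows:
  moves:
    - {"slide": [0, 0, 0.2], "turn": -0.07, "gripper": 0.5}
    - {"slide": [0, 0, 0.4], "turn": -0.07, "gripper": 0.5}
    - {"slide": [0, 0, 0.6], "turn": -0.07, "gripper": 0.5}
    - {"slide": [0, 0, 0.7], "turn": -0.07, "gripper": 0.5}
    - {"slide": [0, 0, 0.8], "turn": -0.07, "gripper": 0.5}

```text
time_s: 10.8
tcp_pos: [0.5952, -0.1879, 0.1315]
eef_rot: [179.8, -0.1, -111.7]
contact_force: [0.7, 0.2, -0.6]
gripper_width: 0.0441
gripper_force: 0.0
```

```bash
python3 -c "
from h import *
go(.5967,-.1879,.095,-111.7)
s=snap('scene','scene9.png')['img'];t=snap('top')['img']
def cr(i,x,y,w,h):return cv2.resize(i[y:y+h,x:x+w],(400,400),interpolation=cv2.INTER_CUBIC)[...,::-1]
cv2.imwrite('pics/c9.png',np.hstack([cr(t,350,110,110,110),cr(s,200,140,110,110)]))"
```

```text
slide [-0.004 -0.01   0.243] turn -0.0 t 10.8 pos [ 0.5952 -0.1879  0.1315] rot [ 1.7980e+02 -5.0000e-02 -1.1171e+02] F [ 0.7  0.2 -0.6] w 0.044097628475656764 gf 0.0
```

View pics/c9.png

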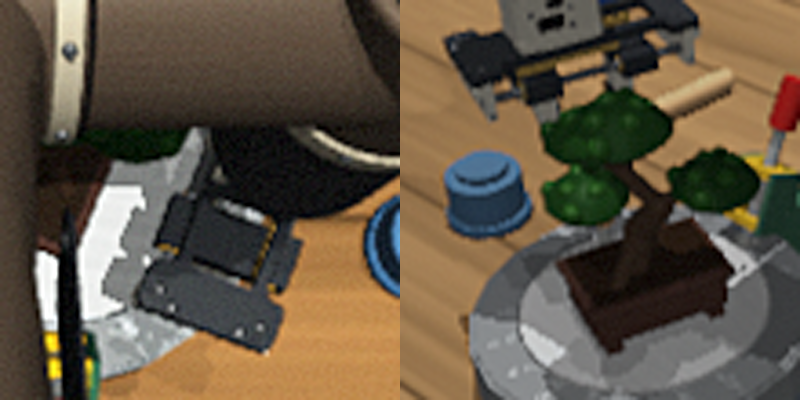

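Call:
send_rows:
  moves:
    - {"slide": [0, 0, 0.05], "turn": 0, "gripper": 0.5}
    - {"slide": [0, 0, 0.1], "turn": 0, "gripper": 0.5}
    - {"slide": [0, 0, 0.15], "turn": 0, "gripper": 0.5}
    - {"slide": [0, 0, 0.2], "turn": 0, "gripper": 0.5}
    - {"slide": [0, 0, 0.25], "turn": 0, "gripper": 0.5}

```text
time_s: 11.32
tcp_pos: [0.5968, -0.1881, 0.0967]
eef_rot: [-180.0, 0.0, -111.7]
contact_force: [0.5, 0.3, -0.3]
gripper_width: 0.0437
gripper_force: 0.0
```

Call:
send_rows:
  moves:
    - {"slide": [0, 0, 0], "turn": 0, "gripper": 0.3}
    - {"slide": [0, 0, 0], "turn": 0, "gripper": 0.3}
    - {"slide": [0, 0, 0], "turn": 0, "gripper": 0.3}
    - {"slide": [0, 0, 0], "turn": 0, "gripper": 0.3}
    - {"slide": [0, 0, 0], "turn": 0, "gripper": 0.3}
  newtons: 3

```text
time_s: 11.73
tcp_pos: [0.597, -0.1881, 0.0976]
eef_rot: [-179.9, 0.0, -111.7]
contact_force: [-0.1, 0.6, 0.9]
gripper_width: 0.0266
gripper_force: 0.0
```

```bash
cat >> chain.py <<'E'
L+=[(0,0,.8,-.07),(0,0,.25,0)]
def sweep(a): # rows for handle angles a
    for q in a: to(*rim(q),.097,q)
E
python3 -c "
from chain import *
sweep([-110.7,-108.7,-106.7,-104.7,-102.7])"
```

```text
cmd [ 0.5966 -0.1882  0.097 ] -111.69 slide [-0.002 -0.012 -0.   ] turn -0.011
cmd [ 0.5966 -0.1882  0.097 ] -111.69 slide [-0.003 -0.036 -0.   ] turn -0.033
cmd [ 0.5966 -0.1882  0.097 ] -111.69 slide [-0.005 -0.061 -0.   ] turn -0.055
cmd [ 0.5966 -0.1882  0.097 ] -111.69 slide [-0.007 -0.085 -0.   ] turn -0.078
cmd [ 0.5966 -0.1882  0.097 ] -111.69 slide [-0.011 -0.109 -0.   ] turn -0.1
```

Call:
send_rows:
  moves:
    - {"slide": [-0.001, -0.024, 0], "turn": -0.022, "gripper": 0.3}
    - {"slide": [-0.002, -0.048, 0], "turn": -0.044, "gripper": 0.3}
    - {"slide": [-0.004, -0.072, 0], "turn": -0.067, "gripper": 0.3}
    - {"slide": [-0.007, -0.096, 0], "turn": -0.089, "gripper": 0.3}
    - {"slide": [-0.011, -0.12, 0], "turn": -0.111, "gripper": 0.3}

```text
time_s: 12.15
tcp_pos: [0.612, -0.1943, 0.097]
eef_rot: [179.8, -0.1, -101.6]
contact_force: [-8.9, -6.5, 1.2]
gripper_width: 0.0261
gripper_force: 4.0
```

Call:
send_rows:
  moves:
    - {"slide": [0, -0.012, 0], "turn": -0.011, "gripper": 0.3}
    - {"slide": [-0.001, -0.024, 0], "turn": -0.022, "gripper": 0.3}
    - {"slide": [-0.001, -0.036, 0], "turn": -0.033, "gripper": 0.3}
    - {"slide": [-0.002, -0.048, 0], "turn": -0.044, "gripper": 0.3}
    - {"slide": [-0.003, -0.06, 0], "turn": -0.055, "gripper": 0.3}

```text
time_s: 12.57
tcp_pos: [0.6201, -0.1972, 0.0971]
eef_rot: [179.8, -0.2, -96.8]
contact_force: [-7.9, -13.8, 1.0]
gripper_width: 0.0159
gripper_force: 7.1
```

```bash
cat > chk.py <<'E'
from h import *
s=optics.capture('scene')['img'].astype(int)
c=s[130:210,280:340]; m=(c[...,0]>80)&(c[...,1]<50)&(c[...,2]<50); y,x=np.nonzero(m); print('pin',len(x),x.mean()+280,y.mean()+130,y.min()+130,y.max()+130)
a=cv2.imread('pics/scene8.png')[...,::-1].astype(int); d=np.abs(a-s).sum(2)>60; print('changed disc px',d[215:262,222:315].sum())
g=get_state(); r=g['tcp_pos'][:2]-[.6352,-.0913]; print(g['time_s'],'ang',np.degrees(np.arctan2(r[1],r[0])),'r',np.hypot(*r),g['contact_force'].round(1))
E
python3 chk.py
```

```text
pin 100 307.37 168.26 161 176
changed disc px 1489
12.6167 ang -97.9341108334616 r 0.10701972466237437 [ -6.4 -14.    1.5]
```

```bash
cat > rot.py <<'E'
from h import *
def rotest(a,b,C=np.array([.6352,-.0913])):
    a=cv2.GaussianBlur(a,(3,3),0).astype(np.float32);b=cv2.GaussianBlur(b,(3,3),0).astype(np.float32)
    rng=np.random.default_rng(0); n=6000; r=.1*np.sqrt(rng.random(n)); f=rng.random(n)*2*np.pi; z=rng.choice([.057,.075,.09,.105,.15,.19,.22],n)
    P=np.c_[r*np.cos(f),r*np.sin(f),z]
    def samp(im,th):
        t=np.radians(th);Q=np.c_[P[:,0]*np.cos(t)-P[:,1]*np.sin(t)+C[0],P[:,0]*np.sin(t)+P[:,1]*np.cos(t)+C[1],P[:,2]]
        p=proj('scene',Q).astype(np.float32); return cv2.remap(im,p[:,:1],p[:,1:],cv2.INTER_LINEAR).reshape(n,-1)
    A=samp(a,0); res=[]
    for th in np.arange(-15,60,1.):
        B=samp(b,th); res.append((np.corrcoef(A.ravel(),B.ravel())[0,1],th))
    return sorted(res)[::-1][:4]
if __name__=='__main__':
    a=cv2.imread('pics/scene8.png')
    cur=optics.capture('scene')['img'][...,::-1].copy(); cv2.imwrite('pics/cur.png',cur)
    print([(round(float(c),3),float(t)) for c,t in rotest(a,cur)])
E
python3 rot.py; python3 -c "
import cv2; from rot import rotest; print(rotest(cv2.imread('pics/scene0.png'),cv2.imread('pics/scene9.png')))"
```

```text
[(0.871, 1.0), (0.87, 0.0), (0.866, 2.0), (0.864, -1.0)]
[(np.float64(0.9179954416522873), np.float64(0.0)), (np.float64(0.9171003540185537), np.float64(1.0)), (np.float64(0.913365939210529), np.float64(-1.0)), (np.float64(0.9110288464892705), np.float64(2.0))]
```

```bash
python3 - <<'E'
from h import *
t=np.array([.3831,.3006,.131]);e=R.from_euler('xyz',[180,0,-109],degrees=True)
for y in (-.0225,-.033,-.0435):
  for x in (-.01,.01):
    print(y,x,[np.round((proj('scene',t+e.apply([x,y,-z]))[0]-[380,150])*4+[400,0],0).tolist() for z in (0,.01,.02)])
im=cv2.imread('pics/top0.png').astype(int)[155:180,392:415]
m=(im[...,2]>150)&(im[...,2]-im[...,0]>50);y,x=np.nonzero(m);print('handle px',x.mean()+392,y.mean()+155,len(x),x.min()+392,x.max()+392,y.min()+155,y.max()+155)
for p in ((x.mean()+392,y.mean()+155),): print(atz('top',p,.126),atz('top',p,.12))
# lower-right cluster of foliage near handle in scene9: two-view of green blobs
for n,p in (('leftblob',(251,194)),): print(atz('scene',p,.215))
# overhead handle network
E
```

```text
-0.0225 -0.01 [[572.0, 268.0], [574.0, 257.0], [576.0, 246.0]]
-0.0225 0.01 [[551.0, 253.0], [553.0, 242.0], [555.0, 231.0]]
-0.033 -0.01 [[561.0, 273.0], [563.0, 262.0], [565.0, 251.0]]
-0.033 0.01 [[540.0, 258.0], [542.0, 247.0], [544.0, 236.0]]
-0.0435 -0.01 [[550.0, 278.0], [552.0, 267.0], [554.0, 256.0]]
-0.0435 0.01 [[529.0, 263.0], [531.0, 252.0], [533.0, 241.0]]
handle px 403.4727272727273 165.21818181818182 55 400 407 162 169
[ 0.60184466 -0.17654921  0.126     ] [ 0.60302277 -0.17765532  0.12      ]
[ 0.70117321 -0.06609083  0.215     ]
```

```bash
cat >> chain.py <<'E'
L+=[(-.011,-.12,0,-.111),(-.003,-.06,0,-.055)]
E
python3 -c "
from chain import *
to(*rim(-111.3,.101),.142,-111.3)"
```

```text
cmd [ 0.6228 -0.1947  0.097 ] -96.75 slide [-0.043  0.168 -0.3  ] turn 0.162
```

Call:
send_rows:
  moves:
    - {"slide": [0.05, 0, 0], "turn": 0, "gripper": 0.3}
    - {"slide": [0.05, 0, -0.12], "turn": 0, "gripper": 0.5}
    - {"slide": [0.05, 0, -0.25], "turn": 0, "gripper": 0.5}
    - {"slide": [0, 0.08, -0.3], "turn": 0.08, "gripper": 0.5}
    - {"slide": [-0.043, 0.168, -0.3], "turn": 0.162, "gripper": 0.5}

```text
time_s: 13.08
tcp_pos: [0.6005, -0.1856, 0.1446]
eef_rot: [-179.7, 0.1, -111.4]
contact_force: [0.2, 0.4, 0.0]
gripper_width: 0.0424
gripper_force: 0.0
```

Call:
send_rows:
  moves:
    - {"slide": [0, 0, 0.05], "turn": 0, "gripper": 0.5}
    - {"slide": [0, 0, 0.12], "turn": 0, "gripper": 0.5}
    - {"slide": [0, 0, 0.19], "turn": 0, "gripper": 0.5}
    - {"slide": [0, 0, 0.25], "turn": 0, "gripper": 0.5}
    - {"slide": [0, 0, 0.3], "turn": 0, "gripper": 0.5}

```text
time_s: 13.5
tcp_pos: [0.599, -0.1865, 0.0961]
eef_rot: [-180.0, -0.1, -111.0]
contact_force: [-1.0, -4.8, 3.7]
gripper_width: 0.0432
gripper_force: 2.3
```

```bash
python3 rot.py; python3 chk.py
```

```text
[(0.878, 0.0), (0.878, 1.0), (0.873, 2.0), (0.873, -1.0)]
pin 100 307.31 168.24 161 176
changed disc px 1350
13.6 ang -111.26759062468477 r 0.10198094152579132 [ 0.7 -4.5 -1.5]
```

```bash
python3 - <<'E'
from h import *
for f in ('scene0','scene8','scene9','cur'):
    i=cv2.imread(f'pics/{f}.png').astype(int)[185:245,235:300]
    b,g,r=i[...,0],i[...,1],i[...,2]
    m=((r>=g)&(r-b>=6)&(r<95)&(g<60)).astype(np.uint8)
    m=cv2.morphologyEx(m,cv2.MORPH_OPEN,np.ones((3,3)))
    y,x=np.nonzero(m); (c,sz,a)=cv2.minAreaRect(np.c_[x,y].astype(np.int32)); print(f,len(x),'x',x.min()+235,x.max()+235,'y',y.min()+185,y.max()+185,np.round(c,1)+[235,185],np.round(sz,1),round(a,1), 'leftmost y',y[x==x.min()].mean()+185,'bottom x',x[y==y.max()].mean()+235,'right y',y[x==x.max()].mean()+185)
    gm=((g>r+8)&(g>b+8)); 
    I=cv2.imread(f'pics/{f}.png').astype(int)[150:215,230:305]; G=(I[...,1]>I[...,2]+10)&(I[...,1]>I[...,0]+10); y,x=np.nonzero(G); print('  green',len(x),x.mean()+230,y.mean()+150,x.min()+230,x.max()+230)
E
```

```text
scene0 1183 x 244 289 y 185 236 [263.8 212.4] [51.4 41.1] 51.3 leftmost y 213.0 bottom x 258.5 right y 215.0
  green 1173 264.6257459505541 184.31713554987212 239 304
scene8 1204 x 244 290 y 185 236 [264.3 213.7] [50.9 41.7] 45.0 leftmost y 213.0 bottom x 258.5 right y 213.5
  green 1163 264.33276010318144 184.20636285468615 239 304
scene9 1216 x 243 290 y 185 236 [264.5 210.3] [51.1 41.3] 59.0 leftmost y 212.0 bottom x 258.5 right y 214.0
  green 1145 264.2008733624454 184.43842794759826 239 304
cur 1228 x 244 290 y 185 236 [264.1 211.8] [50.2 41.2] 53.1 leftmost y 213.5 bottom x 259.0 right y 213.0
  green 1178 264.0755517826825 184.12733446519525 238 304
```

Call:
send_rows:
  moves:
    - {"slide": [0.02, 0, 0], "turn": 0, "gripper": 0.5}
    - {"slide": [0.02, 0, 0.04], "turn": 0, "gripper": 0.5}
    - {"slide": [0.02, 0, 0.08], "turn": 0, "gripper": 0.5}
    - {"slide": [0.02, 0, 0.12], "turn": 0, "gripper": 0.5}
    - {"slide": [0.02, 0, 0.14], "turn": 0, "gripper": 0.5}

```text
time_s: 14.02
tcp_pos: [0.5969, -0.1878, 0.0744]
eef_rot: [179.9, -0.0, -111.1]
contact_force: [0.2, -0.1, -0.1]
gripper_width: 0.044
gripper_force: 0.0
```

```bash
python3 chk.py
```

```text
pin 98 307.36734693877554 168.1326530612245 161 176
changed disc px 1290
14.0667 ang -111.7581867316069 r 0.10385560068061095 [ 0.6  0.8 -0.2]
```

Call:
send_rows:
  moves:
    - {"slide": [0, 0, 0], "turn": 0, "gripper": 0.2}
    - {"slide": [0, 0, 0], "turn": 0, "gripper": 0.2}
    - {"slide": [0, 0, 0], "turn": 0, "gripper": 0.2}
    - {"slide": [0, 0, 0], "turn": 0, "gripper": 0.2}
    - {"slide": [0, 0, 0], "turn": 0, "gripper": 0.2}
  newtons: 8

```text
time_s: 14.48
tcp_pos: [0.5983, -0.1883, 0.0765]
eef_rot: [-179.9, 0.0, -111.1]
contact_force: [2.3, -1.7, -1.3]
gripper_width: 0.0201
gripper_force: 7.8
```

Call:
send_rows:
  moves:
    - {"slide": [0, 0, 0], "turn": 0, "gripper": 0.2}
    - {"slide": [0, -0.018, 0], "turn": -0.017, "gripper": 0.2}
    - {"slide": [-0.001, -0.036, 0], "turn": -0.033, "gripper": 0.2}
    - {"slide": [-0.002, -0.054, 0], "turn": -0.05, "gripper": 0.2}
    - {"slide": [-0.004, -0.072, 0], "turn": -0.067, "gripper": 0.2}
  newtons: 16

```text
time_s: 14.9
tcp_pos: [0.6051, -0.1911, 0.0763]
eef_rot: [179.7, -0.0, -105.0]
contact_force: [-9.6, 3.5, 9.5]
gripper_width: 0.0191
gripper_force: 15.0
```

```bash
python3 chk.py; python3 rot.py
```

```text
pin 100 307.47 168.59 161 176
changed disc px 1410
14.95 ang -106.47852887455977 r 0.10423863243327275 [-5.6  0.5  6.9]
[(0.856, 1.0), (0.856, 2.0), (0.853, 0.0), (0.851, 3.0)]
```

Call:
send_rows:
  moves:
    - {"slide": [0, -0.012, 0], "turn": -0.011, "gripper": 0.2}
    - {"slide": [-0.001, -0.024, 0], "turn": -0.022, "gripper": 0.2}
    - {"slide": [-0.001, -0.036, 0], "turn": -0.033, "gripper": 0.2}
    - {"slide": [-0.002, -0.048, 0], "turn": -0.044, "gripper": 0.2}
    - {"slide": [-0.003, -0.06, 0], "turn": -0.055, "gripper": 0.2}

```text
time_s: 15.42
tcp_pos: [0.6127, -0.1931, 0.0763]
eef_rot: [179.6, -0.0, -100.1]
contact_force: [-10.8, 1.3, 10.6]
gripper_width: 0.0196
gripper_force: 15.2
```

```bash
cat > pot.py <<'E'
from h import *
def pot(f):
    I=cv2.imread(f'pics/{f}.png').astype(int); i=I[185:245,235:300]
    b,g,r=i[...,0],i[...,1],i[...,2]
    m=cv2.morphologyEx(((r>=g)&(r-b>=6)&(r<95)&(g<60)).astype(np.uint8),cv2.MORPH_OPEN,np.ones((3,3)))
    y,x=np.nonzero(m); I=I[150:215,230:305]; G=(I[...,1]>I[...,2]+10)&(I[...,1]>I[...,0]+10); v,u=np.nonzero(G)
    print(f,len(x),'left',x.min()+235,y[x==x.min()].mean()+185,'bot',x[y==y.max()].mean()+235,y.max()+185,'right',x.max()+235,y[x==x.max()].mean()+185,'green',len(u),u.mean()+230,v.mean()+150)
import sys
cv2.imwrite('pics/'+sys.argv[1]+'.png',optics.capture('scene')['img'][...,::-1]); pot('scene9');pot(sys.argv[1])
E
python3 chk.py; python3 pot.py p1
```

```text
pin 98 307.3979591836735 168.74489795918367 162 176
changed disc px 1585
15.4667 ang -102.15218528666642 r 0.10435645950622023 [-8.7  0.2  7.7]
scene9 1216 left 243 212.0 bot 258.5 236 right 290 214.0 green 1145 264.2008733624454 184.43842794759826
p1 1185 left 244 214.0 bot 261.5 236 right 290 215.0 green 1208 264.6862582781457 183.72682119205297
```

Call:
send_rows:
  moves:
    - {"slide": [0, -0.012, 0], "turn": -0.011, "gripper": 0.2}
    - {"slide": [-0.001, -0.024, 0], "turn": -0.022, "gripper": 0.2}
    - {"slide": [-0.001, -0.036, 0], "turn": -0.033, "gripper": 0.2}
    - {"slide": [-0.002, -0.048, 0], "turn": -0.044, "gripper": 0.2}
    - {"slide": [-0.003, -0.06, 0], "turn": -0.055, "gripper": 0.2}

```text
time_s: 15.93
tcp_pos: [0.6212, -0.1949, 0.0763]
eef_rot: [179.6, -0.0, -95.1]
contact_force: [-13.4, 0.2, 10.9]
gripper_width: 0.0195
gripper_force: 15.5
```

```bash
python3 chk.py; python3 pot.py p2
```

```text
pin 98 307.44897959183675 168.62244897959184 162 176
changed disc px 1728
15.9833 ang -97.45235906567416 r 0.10449137580825811 [-11.   -1.2   8.7]
scene9 1216 left 243 212.0 bot 258.5 236 right 290 214.0 green 1145 264.2008733624454 184.43842794759826
p2 1160 left 244 215.0 bot 262.0 237 right 291 210.0 green 1233 265.1970802919708 183.73398215733982
```

Call:
send_rows:
  moves:
    - {"slide": [0, -0.012, 0], "turn": -0.011, "gripper": 0.2}
    - {"slide": [-0.001, -0.024, 0], "turn": -0.022, "gripper": 0.2}
    - {"slide": [-0.001, -0.036, 0], "turn": -0.033, "gripper": 0.2}
    - {"slide": [-0.002, -0.048, 0], "turn": -0.044, "gripper": 0.2}
    - {"slide": [-0.003, -0.06, 0], "turn": -0.055, "gripper": 0.2}

```text
time_s: 16.45
tcp_pos: [0.6297, -0.1959, 0.0763]
eef_rot: [179.5, -0.0, -90.2]
contact_force: [-12.8, -3.6, 9.6]
gripper_width: 0.0192
gripper_force: 15.7
```

```bash
python3 chk.py; python3 pot.py p3
```

```text
pin 97 307.41237113402065 168.6185567010309 162 176
changed disc px 1813
16.5 ang -92.62842745409596 r 0.10474807200925189 [-9.5 -4.9  7.9]
scene9 1216 left 243 212.0 bot 258.5 236 right 290 214.0 green 1145 264.2008733624454 184.43842794759826
p3 1132 left 245 216.5 bot 264.0 237 right 290 212.71428571428572 green 1242 265.78341384863126 183.2962962962963
```

Call:
send_rows:
  moves:
    - {"slide": [0, -0.012, 0], "turn": -0.011, "gripper": 0.2}
    - {"slide": [-0.001, -0.024, 0], "turn": -0.022, "gripper": 0.2}
    - {"slide": [-0.001, -0.036, 0], "turn": -0.033, "gripper": 0.2}
    - {"slide": [-0.002, -0.048, 0], "turn": -0.044, "gripper": 0.2}
    - {"slide": [-0.003, -0.06, 0], "turn": -0.055, "gripper": 0.2}

```text
time_s: 16.97
tcp_pos: [0.6388, -0.1961, 0.0763]
eef_rot: [179.5, -0.0, -85.3]
contact_force: [-13.1, -6.7, 8.4]
gripper_width: 0.0192
gripper_force: 16.0
```

```bash
python3 chk.py
```

```text
pin 96 307.375 168.63541666666666 162 176
changed disc px 1886
17.0167 ang -87.657357715036 r 0.1049062252835841 [-9.5 -6.8  6.9]
```

Call:
send_rows:
  moves:
    - {"slide": [-0.001, -0.012, 0], "turn": -0.011, "gripper": 0.2}
    - {"slide": [-0.003, -0.024, 0], "turn": -0.022, "gripper": 0.2}
    - {"slide": [-0.004, -0.036, 0], "turn": -0.033, "gripper": 0.2}
    - {"slide": [-0.006, -0.048, 0], "turn": -0.044, "gripper": 0.2}
    - {"slide": [-0.008, -0.06, 0], "turn": -0.055, "gripper": 0.2}

```text
time_s: 17.43
tcp_pos: [0.6478, -0.1954, 0.0763]
eef_rot: [179.5, -0.1, -80.3]
contact_force: [-10.8, -13.3, 5.6]
gripper_width: 0.0194
gripper_force: 16.9
```

```bash
python3 chk.py; python3 pot.py p4
```

```text
pin 98 307.42857142857144 168.67346938775512 162 176
changed disc px 2030
17.4833 ang -82.74362457587489 r 0.10495226021847238 [ -8.8 -11.8   5.4]
scene9 1216 left 243 212.0 bot 258.5 236 right 290 214.0 green 1145 264.2008733624454 184.43842794759826
p4 1044 left 246 218.5 bot 268.0 236 right 290 206.0 green 1261 267.0245836637589 182.55273592386993
```

Call:
send_rows:
  moves:
    - {"slide": [0.003, -0.012, 0], "turn": -0.011, "gripper": 0.2}
    - {"slide": [0.004, -0.024, 0], "turn": -0.022, "gripper": 0.2}
    - {"slide": [0.004, -0.036, 0], "turn": -0.033, "gripper": 0.2}
    - {"slide": [0.003, -0.048, 0], "turn": -0.044, "gripper": 0.2}
    - {"slide": [0.002, -0.06, 0], "turn": -0.055, "gripper": 0.2}

```text
time_s: 17.95
tcp_pos: [0.6572, -0.1941, 0.0764]
eef_rot: [179.6, -0.0, -75.4]
contact_force: [-10.5, -11.5, 6.6]
gripper_width: 0.0193
gripper_force: 16.5
```

```bash
python3 chk.py
```

```text
pin 98 307.42857142857144 168.67346938775512 162 176
changed disc px 2139
18.0 ang -77.6014524057723 r 0.10509991560100562 [ -8.5 -10.    4.5]
```

Call:
send_rows:
  moves:
    - {"slide": [0.002, -0.012, 0], "turn": -0.011, "gripper": 0.2}
    - {"slide": [0.001, -0.024, 0], "turn": -0.022, "gripper": 0.2}
    - {"slide": [0.001, -0.036, 0], "turn": -0.033, "gripper": 0.2}
    - {"slide": [0.001, -0.048, 0], "turn": -0.044, "gripper": 0.2}
    - {"slide": [0, -0.06, 0], "turn": -0.055, "gripper": 0.2}

```text
time_s: 18.42
tcp_pos: [0.6659, -0.1919, 0.0763]
eef_rot: [179.6, -0.0, -70.4]
contact_force: [-10.2, -12.1, 5.5]
gripper_width: 0.019
gripper_force: 16.3
```

```bash
python3 chk.py
```

```text
pin 97 307.41237113402065 168.6185567010309 162 176
changed disc px 2246
18.4667 ang -72.64481343330174 r 0.1052774549071664 [ -7.9 -10.    4.5]
```

Call:
send_rows:
  moves:
    - {"slide": [0.002, -0.012, 0], "turn": -0.011, "gripper": 0.2}
    - {"slide": [0.001, -0.024, 0], "turn": -0.022, "gripper": 0.2}
    - {"slide": [0.001, -0.036, 0], "turn": -0.033, "gripper": 0.2}
    - {"slide": [0.001, -0.048, 0], "turn": -0.044, "gripper": 0.2}
    - {"slide": [0, -0.06, 0], "turn": -0.055, "gripper": 0.2}

```text
time_s: 18.88
tcp_pos: [0.6773, -0.188, 0.0765]
eef_rot: [179.9, -0.1, -65.4]
contact_force: [-0.3, -9.4, 0.3]
gripper_width: 0.0195
gripper_force: 16.3
```

```bash
python3 chk.py;python3 pot.py p5
```

```text
pin 102 304.5686274509804 172.87254901960785 166 180
changed disc px 2303
18.9333 ang -66.11409306936352 r 0.1054813343356855 [-0.3 -7.9 -0.5]
scene9 1216 left 243 212.0 bot 258.5 236 right 290 214.0 green 1145 264.2008733624454 184.43842794759826
p5 967 left 250 221.0 bot 273.5 235 right 288 202.0 green 1258 268.33227344992054 181.60890302066773
```

Call:
send_rows:
  moves:
    - {"slide": [0, 0.005, 0], "turn": 0.004, "gripper": 0.2}
    - {"slide": [0, 0.01, 0], "turn": 0.008, "gripper": 0.2}
    - {"slide": [0, 0.012, 0], "turn": 0.011, "gripper": 0.2}
    - {"slide": [0, 0.012, 0], "turn": 0.011, "gripper": 0.2}
    - {"slide": [0, 0.012, 0], "turn": 0.011, "gripper": 0.2}

```text
time_s: 19.4
tcp_pos: [0.6775, -0.188, 0.0765]
eef_rot: [-180.0, -0.1, -66.4]
contact_force: [3.9, -7.0, -1.8]
gripper_width: 0.0185
gripper_force: 16.4
```

```bash
python3 chk.py
```

```text
pin 95 303.9578947368421 176.02105263157895 169 184
changed disc px 2300
19.45 ang -66.36450046527192 r 0.10561176122302302 [ 3.3 -7.3 -2.5]
```

Call:
send_rows:
  moves:
    - {"slide": [0, 0, 0], "turn": 0, "gripper": 0.5}
    - {"slide": [0, 0, 0], "turn": 0, "gripper": 0.5}
    - {"slide": [0, 0, 0], "turn": 0, "gripper": 0.5}
    - {"slide": [0.02, 0, 0], "turn": 0, "gripper": 0.5}
    - {"slide": [0.05, 0, 0], "turn": 0, "gripper": 0.5}

```text
time_s: 19.87
tcp_pos: [0.6799, -0.1931, 0.0762]
eef_rot: [180.0, 0.0, -66.4]
contact_force: [-0.3, 0.3, -0.1]
gripper_width: 0.0426
gripper_force: 0.0
```

Call:
send_rows:
  moves:
    - {"slide": [0.15, 0, 0], "turn": 0, "gripper": 0.5}
    - {"slide": [0.25, 0, -0.1], "turn": 0, "gripper": 0.5}
    - {"slide": [0.3, 0, -0.3], "turn": 0, "gripper": 0.5}
    - {"slide": [0.3, 0, -0.55], "turn": 0, "gripper": 0.5}
    - {"slide": [0.3, 0, -0.8], "turn": 0, "gripper": 0.5}

```text
time_s: 20.28
tcp_pos: [0.6973, -0.2356, 0.1962]
eef_rot: [179.9, 0.1, -66.5]
contact_force: [0.7, 0.3, 0.3]
gripper_width: 0.0432
gripper_force: 0.0
```

```bash
python3 chk.py; python3 -c "
from h import *
for c in('scene','top'):
    snap(c)
    for n in ('pin','rake','awl','spray','mallet','glazed_pot'): print(c,n,[(np.round(d['location'],3).tolist(),round(d['p'],2)) for d in optics.look_for(c,n)][:5])
g=get_state();print(g['time_s'],g['contact_force'])"
```

```text
pin 93 303.9139784946237 175.94623655913978 169 184
changed disc px 1742
20.3333 ang -65.6767800205496 r 0.15982203975308537 [ 2.4 -1.1 10.5]
scene pin [([0.616, 0.424, 0.018], 0.71), ([0.225, 0.25, 0.011], 0.63), ([0.481, -0.082, 0.132], 0.59), ([0.29, 0.424, 0.018], 0.56)]
scene rake [([0.404, 0.363, 0.112], 0.65)]
scene awl [([0.426, 0.414, 0.105], 0.71)]
scene spray [([0.704, 0.267, 0.088], 0.66)]
scene mallet [([0.315, -0.339, 0.024], 0.68)]
scene glazed_pot [([0.608, -0.337, 0.041], 0.82), ([0.404, 0.363, 0.114], 0.54), ([0.702, 0.27, 0.086], 0.34)]
top pin [([0.288, 0.402, 0.022], 0.91), ([0.601, 0.415, 0.014], 0.65), ([0.218, 0.242, 0.018], 0.55)]
top rake []
top awl [([0.421, 0.403, 0.122], 0.52)]
top spray [([0.673, 0.248, 0.102], 0.56), ([0.64, -0.227, 0.054], 0.25)]
top mallet [([0.399, -0.347, 0.022], 0.71)]
top glazed_pot [([0.593, -0.354, 0.052], 0.81), ([0.418, 0.406, 0.121], 0.57)]
21.0333 [-0.18454849 -0.29129702  0.08858031]
```

Pin fully dropped and still, robot clear, bystanders in place.

```bash
python3 -c "
from plant import order; print(order.close_job())"
```

```text
the job is handed in; nothing more can be done
None
```

I handed the job in with the pin fully dropped into a notch through both eyelets, the turntable locked and still, and the arm clear of everything. The other tools, the bottle, the blue pot and the mallet read as unmoved in the last pictures, though the hand-in returned no verdict.

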